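# Put the honing stones away and take off only the tin's outer lid

### The arm

A 6-joint arm with a two-finger parallel gripper is mounted at the origin on the work surface. World frame = base frame: x ahead of the robot, y to its left, z up, the work surface at z = 0. Lengths are in m, angles in rad, forces in N, time in s.
With the tool pointing down it reaches from about 0.325 to 0.775 m from the base axis. Payload 9.3 kg.
Tool frame: the origin (TCP) lies at the very end of the fingers, on their centre line; the grasp point (between the pads) lies 19 mm behind it; z points along the fingers, y is the line along which they close (so a half turn about z gives the same grasp; the last joint's range is limited). The gripper opens to 85 mm and grips with 20 to 120 N. Pads are 22 mm wide; open, the fingers measure 114 mm over their backs; the gripper's body (76 mm by 85 mm) begins 54 mm behind the grasp point. The pads swing forward as they close: fully open they stand 13 mm farther back than shut.
Start: joints at [0.962, 0.259, 0.021, 1.334, 0, 1.418], TCP at [0.242, 0.494, 0.231] pointing down, gripper open.
Joint ranges: [-3.04, 3.04], [-0.91, 1.82], [-1.04, 1.36], [-1.92, 1.95], [-1.52, 1.45], [-3.14, 3.14]. Speed limits (rad/s): [2.22, 2.22, 2.79, 3.14, 3.14, 3.14].

### API

Orientations are given as a unit quaternion [x, y, z, w].
In Python, from bench import ctrl gives the robot as it stands.
- The arm moves only by the tool jog_arm, never from a script. Its argument "steps" is one flat list of numbers, 7 for each row, row after row: the turn, a rotation vector about the world's x, y, z in rad, then the shift along the world's x, y, z in mm, then the opening in per cent of the stroke, from 0 (shut) to 100 (fully open). A call has 1 to 5 rows; each row is the pose to reach, as a shift and turn from the pose commanded when the call began; what a row does not reach only later rows make up. A row lasts 1/12 s, in which the tool goes at most 41.7 mm and 7.16 degrees, less where a joint would pass 70% of its speed; a pose out of reach is approached as far as the arm can. A call with a gripper value outside its range is refused whole. The fingers move at their own pace and stop on an object; the grip force is fixed at half the most. Time passes only in rows, so rows that repeat a pose let the fingers close. It gives the time, the measured TCP pose, the force, the opening and the grip force at its end, in the units of the state.
- ctrl.sense(): the state, without advancing time (a new reading comes with each control period).
- ctrl.capture(name): name is "side" or "top" or "wrist"; returns the picture (400x640x3 uint8, blue, green, red); there is no depth.
- ctrl.camera_model(name): a dict with "vfov" (degrees; the focal length in pixels is half the picture's height over the tangent of half this angle, whatever the lens; pixels are square), "cx", "cy" (the principal point, pixels), "R" (3x3) and "t" (3): a world point X has camera coordinates R X + t. Camera axes: x right, y down, z forward; pixel columns grow to the right and rows downward; lengths in m; the calibration is good to about 2 mm. A picture is of the moment at which its call begins: read the wrist's pose just before it. camera_model takes no time and is no camera call; for the wrist camera it gives the pose at the moment of the call.
- ctrl.job_done(): hands the job in; it is judged then, once.
The state is a dict: "time_s": time; "joint_positions": joint angles; "qvel": joint speeds; "joint_efforts": joint torques, N m; "ee_pos": TCP position; "eef_rot": TCP orientation; "contact_force": force on the tool from outside, world axes, zero at the start; "wrist_torque": the same for the moment, N m; "width": opening from 0.0 (shut) to 1.0 (fully open); "gripper_force": force on a finger pad.
Only numpy, scipy, OpenCV 4.12 (cv2) and the standard library are available. Lean on these libraries where they do the work, as an engineer would, in place of code of your own. Each camera call takes 0.05 s, during which the arm holds its last target. There are 200 camera calls.

### The job

Put the two round honing stones away in the open tin: gently lay the larger one flat in the middle of its floor and the smaller one centred on top of it. Then carry the nested pair of lids over together, set it gently down on the tin so that the inner lid is fully seated, let go, and lift off the outer lid alone, leaving the inner lid closed and undisturbed. Finish while still holding the outer lid level in the gripper, still over the tin, about a hand's breadth above where it sat and clear of the inner lid's knob, so that it can be wiped; leave everything else on the bench alone.

Things in the scene. Friction and masses are not known exactly. Their poses are not given: they have to be found in the camera images.
- tin: open round steel tin, fixed to the bench: 126 mm outside diameter, walls 3 mm, 42 mm high to the rim, floor 4 mm thick; a thin dark disc, 144 mm across and 1 mm high, shows around its foot. Origin: centre of the underside, on the bench; z up.
- inner_lid: inner lid, aluminium, about 300 g, loose, starts on the bench under the outer lid (the nested pair). A plug 110 mm across, 8 mm high, enters the tin's 120 mm mouth with about 4 mm play all round; above it a flange 124 mm across, 8 mm thick, rests on the tin's rim; then stem and knob. Origin: centre of the plug's underside, z up; seated, it is 34 mm above the tin's origin.
- knob (a point): middle of the inner lid's knob: round dark wood, 24 mm in diameter, 26 mm high (42 to 68 mm above the inner lid's origin; this point at 55 mm) on a 16 mm stem. It stands up out of the outer lid's collar, whose top is 1 mm below the knob's lower end. Lifting by the knob lifts both lids, as the outer lid lies on the inner one's flange.
- outer_lid: outer lid, steel, about 200 g, loose, nested over the inner lid: a plate 136 mm across, 3 mm thick, with a 40 mm hole in the middle and a skirt (130 mm inside) hanging 7 mm below the plate around the flange. Origin: centre of the plate's underside, z up; nested, it lies on the flange, 16 mm above the inner lid's origin, up to 3 mm off its axis. The knob passes freely through the hole.
- collar (a point): middle of the outer lid's upright collar round the hole: 46 mm outside, 40 mm inside diameter, 22 mm high (3 to 25 mm above the outer lid's origin; this point at 14 mm). Held by the collar's outside, the outer lid lifts straight off by itself.
- large_stone: larger round honing stone, plain grey, 50 mm in diameter, 14 mm thick, about 70 g, lying flat on the bench. Origin: centre of its underside; z up.
- small_stone: smaller round honing stone, of the same plain grey, 38 mm in diameter, 14 mm thick, about 40 g, lying flat on the bench. Origin: centre of its underside; z up.
- setup_bar: bystander: brass bar 16 x 70 x 12 mm lying among the stones, long side along its y. Origin: centre of the underside.
- tape_roll: bystander: cardboard tape core, 90 mm in diameter, 25 mm high, lying flat. Origin: centre of the underside.
- bar_clamp: bystander: bar clamp lying flat, 300 mm long along its y, about 115 mm wide, 32 mm high. Origin: near its middle, on the bench.
- glue_bottle: bystander: white glue bottle, 60 mm in diameter, 140 mm high, upright. Origin: centre of the underside.
- screwdriver: bystander: screwdriver 200 mm long, lying along its x. Origin: on the underside at its middle.
- offcut: bystander: wooden offcut 120 x 60 x 35 mm. Origin: centre of the underside.
- brush: bystander: bench brush 200 mm long, lying along its x. Origin: on the underside at its middle.
Not all that is in view belongs to the job. What is shaped like the small_stone but orange is not meant.

How it is judged:
On the way, in this order (a step that is already met when the one before it is completed fails the run):
1. the larger stone lies flat in the middle of the tin's floor, released (horizontal distance between large_stone and tin below 0.009 m and z of large_stone in the frame of tin below 0.008 m and angle between large_stone's own z axis and vertical below 0.1 rad and contact force between the fingers and large_stone below 0.3 N), for 0.2 s.
2. the smaller stone lies flat and centred on the larger one, released (all of step 1 and horizontal distance between small_stone and large_stone below 0.008 m and z of small_stone in the frame of large_stone between 0.011 and 0.018 m and angle between small_stone's own z axis and vertical below 0.1 rad and contact force between the fingers and small_stone below 0.3 N), for 0.2 s.
3. the nested pair is fully seated on the tin and let go, with the stack still centred under it (horizontal distance between large_stone and tin below 0.009 m and z of large_stone in the frame of tin below 0.008 m and angle between each of large_stone, small_stone's own z axis and vertical below 0.1 rad and horizontal distance between small_stone and large_stone below 0.008 m and z of small_stone in the frame of large_stone between 0.011 and 0.018 m and horizontal distance between inner_lid and tin below 0.0075 m and z of inner_lid in the frame of tin between 0.031 and 0.0365 m and angle between inner_lid's own z axis and vertical below 0.04 rad and z of outer_lid in the frame of inner_lid below 0.019 m and horizontal distance between outer_lid and inner_lid below 0.007 m and angle between outer_lid's own z axis and vertical below 0.06 rad and contact force between the fingers and inner_lid below 0.3 N and contact force between the fingers and outer_lid below 0.3 N), for 0.2 s.
At the end, for the whole second after the job is handed in: stones flat, large within 9 mm of the tin's middle, small within 8 mm of centred on it; inner lid fully seated, not touched by the robot; outer lid held still by the fingers alone, level within 0.2 rad, within 50 mm of the tin's axis, 60 to 234 mm above where it sat (horizontal distance between large_stone and tin below 0.009 m and z of large_stone in the frame of tin below 0.008 m and angle between each of large_stone, small_stone's own z axis and vertical below 0.1 rad and horizontal distance between small_stone and large_stone below 0.008 m and z of small_stone in the frame of large_stone between 0.011 and 0.018 m and horizontal distance between inner_lid and tin below 0.0075 m and z of inner_lid in the frame of tin between 0.031 and 0.0365 m and angle between inner_lid's own z axis and vertical below 0.04 rad and z of outer_lid in the frame of inner_lid between 0.076 and 0.25 m and horizontal distance between outer_lid and tin below 0.05 m and angle between outer_lid's own z axis and vertical below 0.2 rad and linear speed of outer_lid below 0.03 m/s and linear speed of inner_lid below 0.02 m/s and contact force between the fingers and outer_lid above 1 N and contact force between outer_lid and inner_lid below 0.1 N and contact force between outer_lid and tin below 0.1 N and contact force between each of the arm, the fingers and inner_lid below 0.3 N); the arm keeps its last pose, push and grip.
It fails at once if the outer lid is taken off the inner lid while the inner lid is not closed on the tin, or the inner lid is lifted or tipped along with it ((z of outer_lid in the frame of inner_lid above 0.026 m or horizontal distance between outer_lid and inner_lid above 0.015 m) and (horizontal distance between inner_lid and tin above 0.009 m or z of inner_lid in the frame of tin above 0.039 m or angle between inner_lid's own z axis and vertical above 0.08 rad)).
It fails at once if a stone or the lid pair is dropped or slammed into the tin ((horizontal distance between large_stone and tin below 0.055 m and height (world z) of large_stone below 0.03 m and linear speed of large_stone above 0.45 m/s) or (horizontal distance between small_stone and tin below 0.055 m and height (world z) of small_stone below 0.04 m and linear speed of small_stone above 0.45 m/s) or (horizontal distance between inner_lid and tin below 0.055 m and height (world z) of inner_lid below 0.06 m and linear speed of inner_lid above 0.45 m/s)).
It fails at once if a bystander is disturbed (shifted by more than 30 mm) (distance of any of bar_clamp, setup_bar, tape_roll, glue_bottle, screwdriver, offcut, brush from where it was at the start of the episode above 0.03 m).
It also fails if it takes over 64 s, if anything falls off the work surface, if the arm or the gripper's body presses on something with over 40 N, if the wrist force passes 120 N, or if a joint passes its speed limit or range.

## Working session

There is one attempt and no reset: what is moved stays moved. The work goes in short steps, Python scripts to look and compute and a tool call to move; the robot and the scene stay as the last step left them, time stands still between calls to the robot, and variables do not carry over. Pictures are saved under pics/ and viewed, at most 14 in all, crops included, and the job is handed in when it is done.

Besides the shell and the picture viewer there is one more tool, called after "Request:" as name(argument=value, ...) on one line, values as JSON. jog_arm: Moves the arm, as the interface text tells. Its arguments: {"type":"object","properties":{"steps":{"type":"array"}},"required":["steps"]}

```bash
mkdir -p pics; ls; python3 - <<'E'
from bench import ctrl
import cv2
s=ctrl.sense();print(s)
for n in("top","side"):
    cv2.imwrite(f"pics/{n}0.png",ctrl.capture(n)); print(n,ctrl.camera_model(n))
print(ctrl.camera_model("wrist"))
E
```

```text
pics
{'time_s': 0.0, 'joint_positions': array([ 9.62393366e-01,  2.59167662e-01,  2.07912112e-02,  1.33368779e+00,
       -5.29959426e-06,  1.41820842e+00]), 'qvel': array([ 0.00130643,  0.00025217, -0.00149581,  0.00128727,  0.00183769,
        0.00156841]), 'joint_efforts': array([-9.86304440e-04, -5.55644202e+01,  3.44529533e+01,  1.37600020e-02,
       -1.98979260e-04, -4.31726062e-05]), 'ee_pos': array([0.24195338, 0.4936267 , 0.23069108]), 'eef_rot': array([ 2.25939606e-01,  9.74141105e-01, -5.89600244e-04, -2.32978709e-04]), 'contact_force': array([ 0.620611  , -0.57648163,  0.08678173]), 'wrist_torque': array([-0.01796281, -0.047668  ,  0.04328464]), 'gripper_force': 0.0, 'width': 0.9984520156249617}
top {'vfov': 46.58954346386956, 'cx': 322.1141766448638, 'cy': 196.20467142707227, 'R': array([[-0.0129882 , -0.99980836, -0.01464764],
       [-0.99174677,  0.01474937, -0.12736088],
       [ 0.12755251,  0.01287256, -0.99174828]]), 't': array([0.00983377, 0.5407006 , 1.41753541])}
side {'vfov': 47.66162155340321, 'cx': 316.5102285067171, 'cy': 192.13638523570256, 'R': array([[-0.96423038, -0.26477327, -0.01244581],
       [-0.20110513,  0.76134173, -0.61637285],
       [ 0.17267457, -0.59182251, -0.78735609]]), 't': array([0.52433302, 0.13975125, 1.14254071])}
{'vfov': 63.60407412160173, 'cx': 319.0090317870338, 'cy': 193.64386256433346, 'R': array([[ 0.43992499,  0.89803328, -0.00148974],
       [ 0.86399875, -0.42279875,  0.27339966],
       [ 0.24489214, -0.12156248, -0.96189937]]), 't': array([-0.54867455, -0.03451332,  0.37932943])}
```

View pics/top0.png

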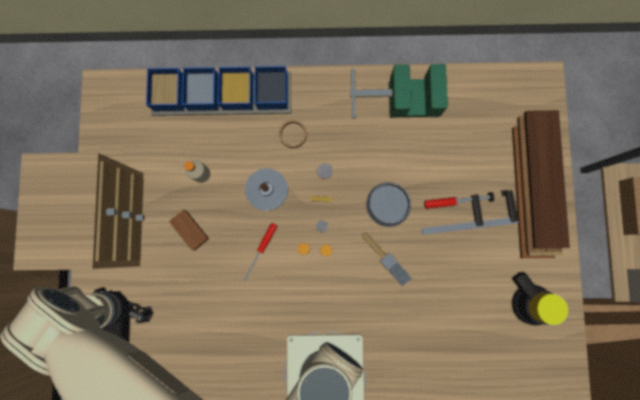

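View pics/side0.png

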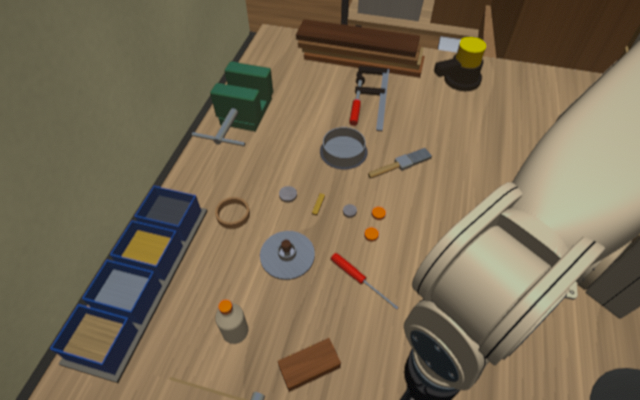

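The top view shows the lids at (266,189), the tin at (388,204), grey discs at (325,171) and (321,227) with the brass bar between them, and orange discs at (304,249) and (326,251). The side view shows the grey discs at (288,194) and (350,211), the tin at (344,148) and the lids at (287,255).

Candidates: the grey disc at (325,171) is bigger, so it should be large_stone. The grey disc at (321,227) should be small_stone. The two orange discs are decoys.

```bash
cat > h.py <<'E'
import numpy as np, cv2
from bench import ctrl
def ray(m,p,z):
    f=200/np.tan(np.radians(m["vfov"])/2); R=np.array(m["R"]); c=-R.T@np.array(m["t"])
    d=R.T@np.array([(p[0]-m["cx"])/f,(p[1]-m["cy"])/f,1.]); return c+d*(z-c[2])/d[2]
def proj(m,X):
    f=200/np.tan(np.radians(m["vfov"])/2); q=np.array(m["R"])@np.array(X)+m["t"]
    return q[0]/q[2]*f+m["cx"],q[1]/q[2]*f+m["cy"]
def blobs(mask,amin=40):
    cs,_=cv2.findContours(mask.astype(np.uint8)*255,cv2.RETR_EXTERNAL,cv2.CHAIN_APPROX_NONE)
    return [(c,cv2.fitEllipse(c)) for c in cs if cv2.contourArea(c)>amin and len(c)>5]
def grey(im,smax=75,vmin=60):
    h=cv2.cvtColor(cv2.GaussianBlur(im,(3,3),0),cv2.COLOR_BGR2HSV); return (h[...,1]<smax)&(h[...,2]>vmin)
E
python3 - <<'E'
from h import *
seeds={"top":{"large":(325,171,.014),"small":(321,227,.014),"lid":(266,189,.019),"tin":(388,204,.042)},
"side":{"large":(288,194,.014),"small":(350,211,.014),"lid":(287,255,.019),"tin":(344,145,.042)}}
for n in seeds:
    im=cv2.imread(f"pics/{n}0.png"); m=ctrl.camera_model(n); b=blobs(grey(im))
    for k,(u,v,z) in seeds[n].items():
        print(n,k,im[v,u],np.round(ray(m,(u,v),z),3),end=" ")
        for c,e in b:
            if np.hypot(e[0][0]-u,e[0][1]-v)<15: print(np.round(e[0],1),np.round(e[1],1),np.round(ray(m,e[0],z),4),end=";")
        print()
im=cv2.imread("pics/top0.png")
cv2.imwrite("pics/crop1.png",cv2.resize(im[140:270,230:430],None,fx=4,fy=4,interpolation=cv2.INTER_CUBIC))
E
```

```text
top large [124 124 123] [ 0.624 -0.008  0.014] [324.3 170.5] [16.7 17. ] [ 0.6261 -0.0053  0.014 ];[322.9 171.9] [284.1 687.6] [ 0.6217 -0.001   0.014 ];
top small [123 119 118] [0.446 0.007 0.014] [321.4 225.7] [13.  13.3] [0.4498 0.0062 0.014 ];
top lid [34 43 61] [0.568 0.18  0.019] [266.  189.1] [44.2 44.6] [0.5683 0.1803 0.019 ];
top tin [129 123 112] [ 0.512 -0.202  0.042] [388.3 204.1] [45.5 46.2] [ 0.5123 -0.2023  0.042 ];
side large [123 119 122] [ 0.625 -0.001  0.014] [287.5 193.2] [15.8 17.9] [ 0.6269 -0.0028  0.014 ];
side small [118 115 118] [0.448 0.012 0.014] [349.4 209.9] [12.7 13.8] [0.4504 0.0087 0.014 ];
side lid [73 76 77] [0.568 0.185 0.019] [286.9 254.5] [49.2 55.9] [0.5688 0.1842 0.019 ];
side tin [127 119 112] [ 0.514 -0.193  0.042] [343.4 147.8] [43.4 47.5] [ 0.5128 -0.182   0.042 ];
```

View pics/crop1.png

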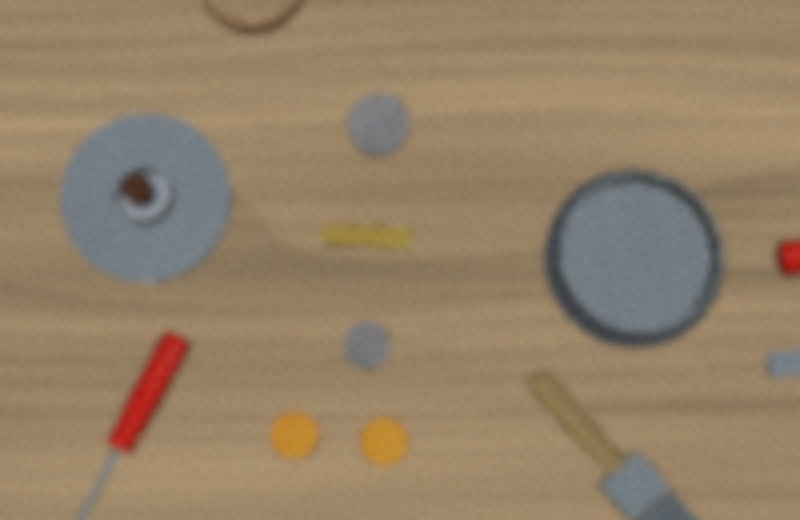

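The crop confirms it: the disc at crop (378,124) is 17 px across and is large_stone. The disc at crop (367,345) is 13 px across and is small_stone. The same-sized orange discs below it are decoys. I'm moving over the larger stone.

Request:
jog_arm(steps=[0, 0, 0, 24, -31, -2, 100, 0, 0, 0, 48, -62, -4, 100, 0, 0, 0, 72, -93, -6, 100, 0, 0, 0, 96, -124, -8, 100, 0, 0, 0, 120, -155, -10, 100])

```text
time_s: 0.52
ee_pos: [0.3626, 0.3373, 0.221]
eef_rot: [0.226, 0.974, -0.0, -0.0]
contact_force: [1.4, 0.8, -0.7]
width: 1.001
gripper_force: 0.0
```

Request:
jog_arm(steps=[0, 0, 0, 24, -31, -2, 100, 0, 0, 0, 48, -62, -4, 100, 0, 0, 0, 72, -93, -6, 100, 0, 0, 0, 96, -124, -8, 100, 0, 0, 0, 120, -155, -10, 100])

```text
time_s: 0.93
ee_pos: [0.4828, 0.182, 0.211]
eef_rot: [0.226, 0.974, -0.0, -0.0]
contact_force: [0.6, 0.7, -0.5]
width: 1.001
gripper_force: 0.0
```

Request:
jog_arm(steps=[0, 0, 0, 24, -31, -2, 100, 0, 0, 0, 48, -62, -4, 100, 0, 0, 0, 72, -93, -6, 100, 0, 0, 0, 96, -124, -8, 100, 0, 0, 0, 120, -155, -10, 100])

```text
time_s: 1.35
ee_pos: [0.6028, 0.027, 0.2008]
eef_rot: [0.226, 0.974, -0.0, -0.0]
contact_force: [0.2, 0.8, -0.0]
width: 1.002
gripper_force: 0.0
```

Request:
jog_arm(steps=[0, 0, 0, 12, -16, 0, 100, 0, 0, 0, 24, -32, 0, 100, 0, 0, 0, 24, -32, 0, 100])

```text
time_s: 1.6
ee_pos: [0.6277, -0.0063, 0.1998]
eef_rot: [0.227, 0.974, -0.0, -0.0]
contact_force: [-0.8, -0.6, 0.5]
width: 1.0
gripper_force: 0.0
```

```bash
cat >> h.py <<'E'
def look(name,z=.014,amin=300,**k):
    m=ctrl.camera_model("wrist"); im=ctrl.capture("wrist"); cv2.imwrite(f"pics/{name}.png",im)
    f=200/np.tan(np.radians(m["vfov"])/2); c=-np.array(m["R"]).T@np.array(m["t"])
    print(np.round(ctrl.sense()["ee_pos"],4))
    for cc,e in blobs(grey(im,**k),amin):
        X=ray(m,e[0],z); r=np.linalg.norm(X-c); print(np.round(e[0],1),np.round(np.array(e[1])*r/f*1e3,0),"mm",np.round(X[:2],4))
    return m,im
E
python3 - <<'E'
from h import *
m,im=look("w1")
for n,p in dict(large=(.6265,-.004,.014),small=(.45,.0075,.014),tin=(.512,-.2,.042)).items(): print(n,np.round(proj(m,p)))
E
```

```text
[ 0.6266 -0.0047  0.2   ]
[508.8 387. ] [52. 81.] mm [0.9844 0.0863]
[128.6 386.8] [52. 80.] mm [ 0.77   -0.3487]
[597.9 315.9] [ 47. 102.] mm [0.9288 0.2125]
[451.  243.9] [ 71. 133.] mm [0.7642 0.0883]
[288.2 153.6] [374. 754.] mm [ 0.5955 -0.0267]
large [321. 171.]
small [246.  -7.]
tin [ 81. 160.]
```

View pics/w1.png

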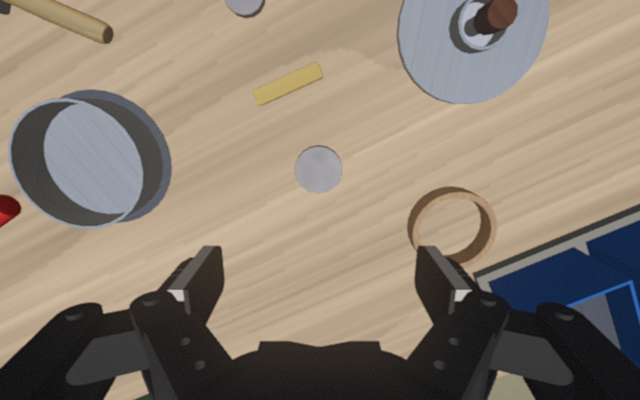

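The wrist view shows the large stone at (318,168), the bar at (288,83), the small stone at the top edge (245,5), the tin at (90,158) and the lids at (475,30). The wood is paler here, so I'll mask on Lab b instead.

```bash
cat >> h.py <<'E'
def grey(im,bmax=133,vmin=70):
    l=cv2.cvtColor(cv2.GaussianBlur(im,(5,5),0),cv2.COLOR_BGR2LAB); return (l[...,2]<bmax)&(l[...,0]>vmin)
E
python3 - <<'E'
from h import *
m=ctrl.camera_model("wrist"); im=cv2.imread("pics/w1.png")
l=cv2.cvtColor(im,cv2.COLOR_BGR2LAB); print("stone",l[168,318],"wood",l[168,380],l[230,300],"tin floor",l[150,95],"rim",l[101,70],"lid",l[60,440])
for b in (128,130,133,136):
  print(b)
  for c,e in blobs(grey(im,b),300): print(np.round(e[0],1),np.round(e[1],1),np.round(ray(m,e[0],.014)[:2],4))
print(proj(m,ctrl.sense()["ee_pos"]))
E
```

```text
stone [171 129 126] wood [186 131 144] [187 131 144] tin floor [163 128 122] rim [158 127 124] lid [167 128 122]
128
[609.6 310.5] [56.3 65.6] [0.9264 0.2287]
[318.  169.3] [42.8 43.1] [ 0.6225 -0.0048]
[ 89.3 159. ] [134.5 162.1] [ 0.5088 -0.2112]
[467.9  45.6] [107.1 157.7] [0.5787 0.1735]
[243.7   5.4] [13.5 35.7] [0.4565 0.0017]
130
[609.6 310.5] [56.3 65.6] [0.9264 0.2287]
[318.1 169.1] [44.2 44.4] [ 0.6224 -0.0047]
[ 89.3 159. ] [135.  162.9] [ 0.5088 -0.2112]
[467.8  45.8] [106.9 159.4] [0.5789 0.1734]
[243.9   5.8] [14.6 37.7] [0.4569 0.0017]
133
[609.6 310.5] [56.3 65.6] [0.9264 0.2287]
[186.4 285.2] [30.4 44.9] [ 0.6773 -0.2011]
[443.1 278.4] [33.  62.6] [0.7997 0.0673]
[554.8 252.1] [ 21.8 170.9] [0.8236 0.1906]
[318.1 169.1] [45.4 45.4] [ 0.6223 -0.0046]
[ 89.3 159. ] [135.9 163.8] [ 0.5088 -0.2113]
[468.3  46. ] [107.3 161.2] [0.5793 0.1737]
[244.5   6.2] [15.7 38.9] [0.4575 0.002 ]
136
[609.6 310.5] [56.3 65.6] [0.9264 0.2287]
[443.7 277.5] [32.  64.5] [0.7989 0.0683]
[194.1 278.4] [33.7 64.5] [ 0.6738 -0.1884]
[554.6 249.4] [ 22.3 189.8] [0.8202 0.1913]
[318.  169.1] [46.3 46.5] [ 0.6223 -0.0047]
[ 89.3 159. ] [136.7 164.6] [ 0.5088 -0.2113]
[468.3  46.2] [107.5 162.6] [0.5794 0.1737]
[245.    6.7] [16.8 40.4] [0.458  0.0022]
(np.float64(320.4991576356542), np.float64(253.1142798492715))
```

Request:
jog_arm(steps=[0, 0, 0, -1, 0, -40, 90, 0, 0, 0, -2, 0, -80, 90, 0, 0, 0, -3, 0, -120, 90, 0, 0, 0, -3, 0, -140, 90, 0, 0, 0, -3, 0, -140, 90])

```text
time_s: 2.07
ee_pos: [0.6195, -0.0017, 0.0565]
eef_rot: [0.225, 0.974, -0.0, -0.004]
contact_force: [-0.8, -0.4, -0.5]
width: 0.901
gripper_force: 0.0
```

```bash
python3 - <<'E'
from h import *
look("w2",bmax=130)
E
```

```text
[ 0.6212 -0.002   0.0595]
[316.5 230.5] [45. 47.] mm [ 0.6232 -0.0062]
[-42.  208.4] [164. 214.] mm [ 0.5149 -0.1956]
[556.9  56. ] [ 91. 138.] mm [0.5899 0.1531]
```

View pics/w2.png

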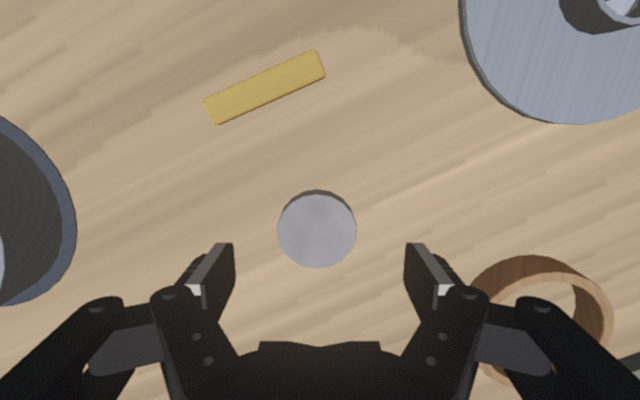

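The stone's top is at (316,230), 2–3 mm off in y. The dark band above it is its side. I'm lowering around it with the opening narrowed.

Request:
jog_arm(steps=[0, 0, 0, 0, -3, -15, 75, 0, 0, 0, 0, -3, -30, 75, 0, 0, 0, 0, -3, -45, 75, 0, 0, 0, 0, -3, -54, 72, 0, 0, 0, 0, -3, -54, 72])

```text
time_s: 2.53
ee_pos: [0.623, -0.0057, 0.0074]
eef_rot: [0.226, 0.974, 0.0, -0.0]
contact_force: [0.2, 0.2, -0.4]
width: 0.721
gripper_force: 0.0
```

Request:
jog_arm(steps=[0, 0, 0, 0, 0, -2, 72, 0, 0, 0, 0, 0, -2, 72, 0, 0, 0, 0, 0, -2, 72])

```text
time_s: 2.78
ee_pos: [0.6237, -0.0061, 0.0065]
eef_rot: [0.226, 0.974, 0.0, 0.001]
contact_force: [-0.5, -0.4, 0.3]
width: 0.722
gripper_force: 0.0
```

Request:
jog_arm(steps=[0, 0, 0, 0, 0, -1, 66, 0, 0, 0, 0, 0, -1, 60, 0, 0, 0, 0, 0, -1, 50, 0, 0, 0, 0, 0, -1, 45, 0, 0, 0, 0, 0, -1, 45])

```text
time_s: 3.2
ee_pos: [0.6234, -0.0062, 0.0054]
eef_rot: [0.226, 0.974, 0.0, 0.001]
contact_force: [-2.2, 0.6, 6.8]
width: 0.552
gripper_force: 60.2
```

Request:
jog_arm(steps=[0, 0, 0, 0, 0, 0, 45, 0, 0, 0, 0, 0, 0, 45, 0, 0, 0, 0, 0, 0, 45, 0, 0, 0, 0, 0, 0, 45])

```text
time_s: 3.53
ee_pos: [0.6234, -0.0062, 0.0054]
eef_rot: [0.226, 0.974, 0.0, 0.001]
contact_force: [-2.8, 0.8, 7.2]
width: 0.551
gripper_force: 60.2
```

Gripped. I'm lifting it towards the tin.

Request:
jog_arm(steps=[0, 0, 0, 0, 0, 20, 45, 0, 0, 0, 0, 0, 60, 45, 0, 0, 0, -5, -20, 90, 45, 0, 0, 0, -15, -50, 110, 45, 0, 0, 0, -25, -80, 130, 45])

```text
time_s: 3.95
ee_pos: [0.5981, -0.0864, 0.1361]
eef_rot: [0.225, 0.974, -0.0, 0.001]
contact_force: [0.3, -0.7, -0.7]
width: 0.548
gripper_force: 61.8
```

Request:
jog_arm(steps=[0, 0, 0, -12, -35, 8, 45, 0, 0, 0, -24, -70, 16, 45, 0, 0, 0, -35, -95, 20, 45, 0, 0, 0, -35, -95, 20, 45, 0, 0, 0, -35, -95, 20, 45])

```text
time_s: 4.37
ee_pos: [0.5626, -0.1826, 0.1547]
eef_rot: [0.227, 0.974, -0.0, 0.0]
contact_force: [-0.4, 1.4, -0.5]
width: 0.549
gripper_force: 61.8
```

```bash
python3 - <<'E'
from h import *
m,im=look("w3",z=.042,bmax=130)
l=cv2.cvtColor(im,cv2.COLOR_BGR2LAB);print(proj(m,(.513,-.2,.042)),proj(m,ctrl.sense()["ee_pos"]))
E
```

```text
[ 0.5629 -0.1815  0.1543]
[457.  330.5] [33. 57.] mm [ 0.7408 -0.1273]
[177.2 330.2] [27. 65.] mm [ 0.6246 -0.3621]
[ 55.9 265.9] [15. 57.] mm [ 0.521 -0.421]
[318.9 260.9] [84. 94.] mm [ 0.619  -0.2114]
[ 58.2 148.6] [ 29. 203.] mm [ 0.4395 -0.353 ]
[266.  143.3] [126. 133.] mm [ 0.5086 -0.2034]
(np.float64(272.45528909256257), np.float64(146.3826298117239)) (np.float64(322.8262744293479), np.float64(252.34255363060788))
```

View pics/w3.png

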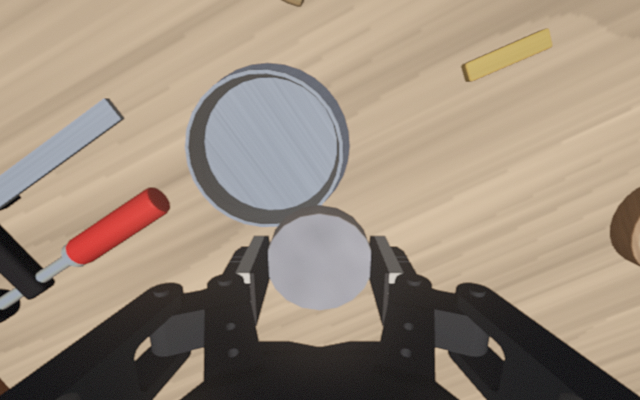

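The held stone is at (319,258) and the tin's rim is centred at about (266,146), which is world (0.512,-0.203). I'm placing the stone.

Request:
jog_arm(steps=[0, 0, 0, -17, -7, -20, 45, 0, 0, 0, -34, -14, -40, 45, 0, 0, 0, -51, -22, -70, 45, 0, 0, 0, -51, -22, -95, 45, 0, 0, 0, -51, -22, -100, 45])

```text
time_s: 4.83
ee_pos: [0.5099, -0.2011, 0.0506]
eef_rot: [0.226, 0.974, 0.001, -0.003]
contact_force: [0.5, 0.2, -1.0]
width: 0.55
gripper_force: 61.8
```

Request:
jog_arm(steps=[0, 0, 0, 0, 0, -15, 45, 0, 0, 0, 0, 0, -28, 45, 0, 0, 0, 0, 0, -38, 45, 0, 0, 0, 0, 0, -43, 45, 0, 0, 0, 0, 0, -44, 45])

```text
time_s: 5.25
ee_pos: [0.5124, -0.2025, 0.0098]
eef_rot: [0.225, 0.974, 0.0, -0.0]
contact_force: [-0.3, -0.3, -0.6]
width: 0.545
gripper_force: 61.8
```

Request:
jog_arm(steps=[0, 0, 0, 0, 0, -1, 45, 0, 0, 0, 0, 0, -1.5, 45, 0, 0, 0, 0, 0, -1.5, 45])

```text
time_s: 5.5
ee_pos: [0.5126, -0.2032, 0.0095]
eef_rot: [0.226, 0.974, -0.0, 0.001]
contact_force: [-0.4, 0.1, 0.1]
width: 0.548
gripper_force: 62.0
```

Request:
jog_arm(steps=[0, 0, 0, 0, 0, 0, 58, 0, 0, 0, 0, 0, 0, 64, 0, 0, 0, 0, 0, 0, 66, 0, 0, 0, 0, 0, 0, 66])

```text
time_s: 5.83
ee_pos: [0.5122, -0.2032, 0.009]
eef_rot: [0.226, 0.974, -0.0, 0.0]
contact_force: [0.1, 0.1, 0.6]
width: 0.659
gripper_force: 0.0
```

Request:
jog_arm(steps=[0, 0, 0, 0, 0, 15, 66, 0, 0, 0, 0, 0, 50, 66, 0, 0, 0, 10, 10, 85, 66, 0, 0, 0, 30, 15, 115, 66, 0, 0, 0, 50, 20, 145, 66])

```text
time_s: 6.25
ee_pos: [0.5622, -0.1829, 0.1561]
eef_rot: [0.226, 0.974, -0.0, 0.0]
contact_force: [0.9, -0.7, -0.6]
width: 0.656
gripper_force: 0.0
```

Request:
jog_arm(steps=[0, 0, 0, 0, 0, 0, 80, 0, 0, 0, 0, 0, 0, 80, 0, 0, 0, 0, 0, 0, 80])

```text
time_s: 6.5
ee_pos: [0.5616, -0.1829, 0.1531]
eef_rot: [0.226, 0.974, 0.0, -0.0]
contact_force: [-0.3, -0.4, 0.6]
width: 0.799
gripper_force: 0.0
```

```bash
python3 - <<'E'
from h import *
m,im=look("w4",z=.042,bmax=130)
for b in (120,122,124,126):
  for c,e in blobs(grey(im,b,60),300):
    if e[0][1]<230: print(b,np.round(e[0],1),np.round(e[1],1),np.round(ray(m,e[0],.042)[:2],4),np.round(ray(m,e[0],.018)[:2],4))
E
```

```text
[ 0.5611 -0.1829  0.1526]
[ 55.5 267. ] [15. 57.] mm [ 0.5211 -0.4207]
[ 58.5 148.8] [ 29. 201.] mm [ 0.4394 -0.3524]
[267.6 146. ] [130. 131.] mm [ 0.5099 -0.2035]
122 [ 38.9 162.3] [ 21.7 107.7] [ 0.4412 -0.3733] [ 0.4358 -0.3941]
124 [ 58.2 148.7] [ 25.6 195.8] [ 0.4392 -0.3526] [ 0.4337 -0.3715]
124 [272.7 139.7] [134.2 147.3] [ 0.5073 -0.1975] [ 0.5082 -0.2017]
126 [ 58.3 148.8] [ 26.6 197.6] [ 0.4393 -0.3525] [ 0.4337 -0.3715]
126 [267.6 146. ] [159.7 161.5] [ 0.5099 -0.2035] [ 0.511  -0.2083]
```

View pics/w4.png

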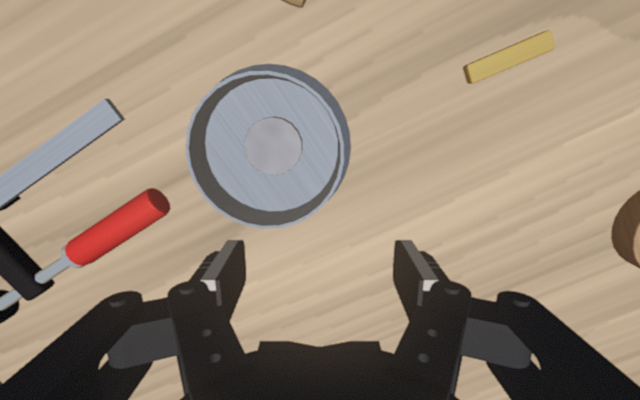

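The large stone is lying flat and near-centred: it is at (273,145) and the rim centre is at (267,147). Next is the small stone.

Request:
jog_arm(steps=[0, 0, 0, -19, 33, 0, 80, 0, 0, 0, -38, 66, 0, 80, 0, 0, 0, -57, 99, -10, 80, 0, 0, 0, -76, 130, -20, 80, 0, 0, 0, -95, 160, -40, 80])

```text
time_s: 6.97
ee_pos: [0.4656, -0.0222, 0.1135]
eef_rot: [0.226, 0.974, 0.0, 0.0]
contact_force: [0.7, 0.5, 0.0]
width: 0.802
gripper_force: 0.0
```

Request:
jog_arm(steps=[0, 0, 0, -18, 28, -25, 75, 0, 0, 0, -18, 28, -53, 70, 0, 0, 0, -18, 28, -53, 70, 0, 0, 0, -18, 28, -53, 70])

```text
time_s: 7.3
ee_pos: [0.4478, 0.0048, 0.0599]
eef_rot: [0.226, 0.974, -0.0, -0.002]
contact_force: [-0.2, 0.2, 0.1]
width: 0.701
gripper_force: 0.0
```

```bash
python3 - <<'E'
from h import *
m,im=look("w5",bmax=130); print(proj(m,(.449,.007,.014)))
E
```

```text
[0.4492 0.0043 0.061 ]
[183.3 366.8] [12. 35.] mm [ 0.5051 -0.1324]
[ 49.9 342.6] [13. 77.] mm [ 0.4466 -0.2052]
[319.9 218.4] [33. 35.] mm [0.4466 0.0052]
[594.1 270.1] [ 90. 177.] mm [0.5571 0.1498]
(np.float64(324.2412357381198), np.float64(220.38093597265237))
```

Request:
jog_arm(steps=[0, 0, 0, -2, 1, -15, 62, 0, 0, 0, -2, 1, -30, 62, 0, 0, 0, -2, 1, -45, 62, 0, 0, 0, -2, 1, -55, 60, 0, 0, 0, -2, 1, -55, 60])

```text
time_s: 7.77
ee_pos: [0.4475, 0.0048, 0.0054]
eef_rot: [0.227, 0.974, -0.0, -0.0]
contact_force: [-0.2, 0.6, -0.0]
width: 0.599
gripper_force: 0.0
```

Request:
jog_arm(steps=[0, 0, 0, 0, 0, 0, 50, 0, 0, 0, 0, 0, 0, 40, 0, 0, 0, 0, 0, 0, 30, 0, 0, 0, 0, 0, 0, 30, 0, 0, 0, 0, 0, 0, 30])

```text
time_s: 8.18
ee_pos: [0.4482, 0.0051, 0.0073]
eef_rot: [0.226, 0.974, -0.0, 0.001]
contact_force: [-1.7, -2.1, 6.8]
width: 0.406
gripper_force: 59.4
```

Request:
jog_arm(steps=[0, 0, 0, 0, 0, 0, 30, 0, 0, 0, 0, 0, 0, 30, 0, 0, 0, 0, 0, 0, 30])

```text
time_s: 8.43
ee_pos: [0.4482, 0.0051, 0.0073]
eef_rot: [0.226, 0.974, -0.0, 0.001]
contact_force: [-1.2, -2.6, 6.5]
width: 0.405
gripper_force: 59.4
```

Request:
jog_arm(steps=[0, 0, 0, 0, 0, 20, 30, 0, 0, 0, 0, 0, 55, 30, 0, 0, 0, 10, -30, 75, 30, 0, 0, 0, 20, -62, 95, 30, 0, 0, 0, 30, -97, 110, 30])

```text
time_s: 8.85
ee_pos: [0.4781, -0.0921, 0.1191]
eef_rot: [0.225, 0.974, -0.0, 0.002]
contact_force: [1.0, 0.3, -0.9]
width: 0.406
gripper_force: 59.9
```

Request:
jog_arm(steps=[0, 0, 0, 12, -36, 0, 30, 0, 0, 0, 23, -72, 0, 30, 0, 0, 0, 35, -105, 0, 30, 0, 0, 0, 35, -112, -20, 30, 0, 0, 0, 35, -112, -40, 30])

```text
time_s: 9.27
ee_pos: [0.5137, -0.2069, 0.077]
eef_rot: [0.228, 0.974, -0.001, 0.002]
contact_force: [-0.3, 0.8, -1.0]
width: 0.407
gripper_force: 59.9
```

Request:
jog_arm(steps=[0, 0, 0, 0, 0, -15, 30, 0, 0, 0, 0, 0, -30, 30, 0, 0, 0, 0, 0, -42, 30, 0, 0, 0, 0, 0, -50, 30, 0, 0, 0, 0, 0, -50, 30])

```text
time_s: 9.68
ee_pos: [0.512, -0.2037, 0.0257]
eef_rot: [0.226, 0.974, -0.0, -0.0]
contact_force: [0.7, 0.4, 0.3]
width: 0.405
gripper_force: 68.0
```

Request:
jog_arm(steps=[0, 0, 0, 0, 0, -1, 30, 0, 0, 0, 0, 0, -1.5, 30, 0, 0, 0, 0, 0, -1.5, 30])

```text
time_s: 9.93
ee_pos: [0.5125, -0.2035, 0.0252]
eef_rot: [0.226, 0.974, -0.0, 0.001]
contact_force: [-0.2, -1.2, 3.4]
width: 0.405
gripper_force: 68.3
```

Light contact, 3 N. I'm releasing, backing off and looking.

Request:
jog_arm(steps=[0, 0, 0, 0, 0, 0.5, 45, 0, 0, 0, 0, 0, 0.5, 54, 0, 0, 0, 0, 0, 0.5, 54, 0, 0, 0, 0, 0, 0.5, 54])

```text
time_s: 10.27
ee_pos: [0.5121, -0.2031, 0.0248]
eef_rot: [0.226, 0.974, 0.0, 0.0]
contact_force: [-0.1, -0.1, 0.5]
width: 0.54
gripper_force: 0.0
```

Request:
jog_arm(steps=[0, 0, 0, 0, 0, 15, 54, 0, 0, 0, 0, 0, 50, 54, 0, 0, 0, 10, 10, 85, 60, 0, 0, 0, 30, 15, 115, 60, 0, 0, 0, 50, 20, 130, 60])

```text
time_s: 10.68
ee_pos: [0.5634, -0.1833, 0.1592]
eef_rot: [0.226, 0.974, -0.001, 0.002]
contact_force: [1.1, -1.3, -0.2]
width: 0.6
gripper_force: 0.0
```

Request:
jog_arm(steps=[0, 0, 0, 0, 0, 0, 60, 0, 0, 0, 0, 0, 0, 60, 0, 0, 0, 0, 0, 0, 60])

```text
time_s: 10.93
ee_pos: [0.5612, -0.1829, 0.1537]
eef_rot: [0.226, 0.974, 0.0, -0.001]
contact_force: [0.4, 0.5, -0.2]
width: 0.601
gripper_force: 0.0
```

```bash
python3 - <<'E'
from h import *
m,im=look("w6",z=.042,bmax=126)
g=cv2.cvtColor(im,cv2.COLOR_BGR2GRAY)[30:250,150:390]
cv2.imwrite("pics/w6c.png",cv2.resize(im[30:250,150:390],None,fx=2.5,fy=2.5,interpolation=cv2.INTER_CUBIC))
for k,X in dict(tin_rim=(.5105,-.204,.042),large_top=(.512,-.2035,.018),small_top=(.512,-.2035,.032)).items():
    p=np.array(proj(m,X)); print(k,np.round(p,1),"crop",np.round((p-[150,30])*2.5))
E
```

```text
[ 0.5609 -0.1829  0.1534]
[ 58.7 149.5] [ 27. 202.] mm [ 0.4393 -0.3529]
[267.8 146.5] [128. 130.] mm [ 0.5099 -0.2034]
tin_rim [267.6 147.5] crop [294. 294.]
large_top [273.2 145.1] crop [308. 288.]
small_top [270.9 147.3] crop [302. 293.]
```

View pics/w6c.png

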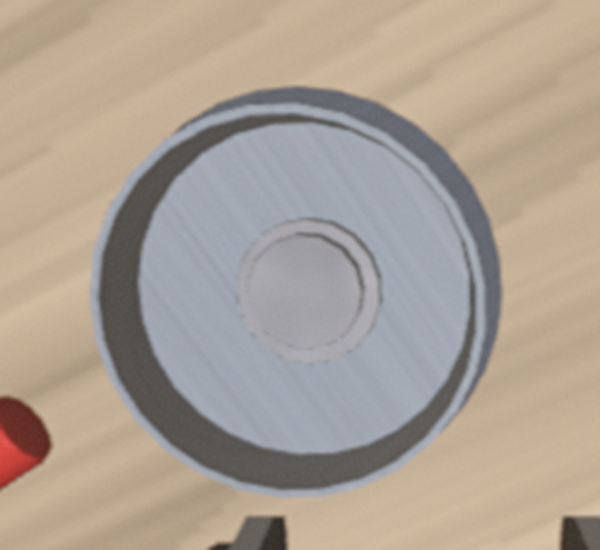

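Both stones are centred: small top at crop (302,293), large at (309,291), rim centre at (290,300), which puts the tin at about (0.5115,-0.206). Next are the lids.

Request:
jog_arm(steps=[0, 0, 0, 0, 36, 0, 60, 0, 0, 0, 0, 72, 0, 60, 0, 0, 0, 0, 108, 0, 60, 0, 0, 0, 0, 144, 0, 60, 0, 0, 0, 0, 180, 0, 60])

```text
time_s: 11.4
ee_pos: [0.5607, -0.0021, 0.1537]
eef_rot: [0.227, 0.974, -0.0, -0.001]
contact_force: [0.4, 0.0, -0.6]
width: 0.599
gripper_force: 0.0
```

Request:
jog_arm(steps=[0, 0, 0, 1, 36, 0, 60, 0, 0, 0, 2, 72, 0, 60, 0, 0, 0, 3, 108, 0, 60, 0, 0, 0, 4, 144, 0, 60, 0, 0, 0, 4, 175, 0, 60])

```text
time_s: 11.82
ee_pos: [0.5649, 0.1733, 0.1536]
eef_rot: [0.226, 0.974, -0.0, -0.001]
contact_force: [0.9, -0.2, -0.3]
width: 0.602
gripper_force: 0.0
```

Request:
jog_arm(steps=[0, 0, 0, 0, 8, 0, 60, 0, 0, 0, 0, 8, 0, 60, 0, 0, 0, 0, 8, 0, 60, 0, 0, 0, 0, 8, 0, 60])

```text
time_s: 12.15
ee_pos: [0.5658, 0.1784, 0.1543]
eef_rot: [0.226, 0.974, -0.0, -0.0]
contact_force: [0.5, -0.3, 0.4]
width: 0.599
gripper_force: 0.0
```

```bash
python3 - <<'E'
from h import *
m,im=look("w7",z=.019,bmax=130,amin=2000)
hsv=cv2.cvtColor(im,cv2.COLOR_BGR2HSV)
p=proj(m,(.5655,.18,.068)); print(p, hsv[int(p[1]),int(p[0])])
E
```

```text
[0.566  0.1782 0.1545]
[321.2 180.1] [129. 133.] mm [0.5626 0.1811]
(np.float64(321.8882065134918), np.float64(199.53693205613203)) [  8  91 109]
```

View pics/w7.png

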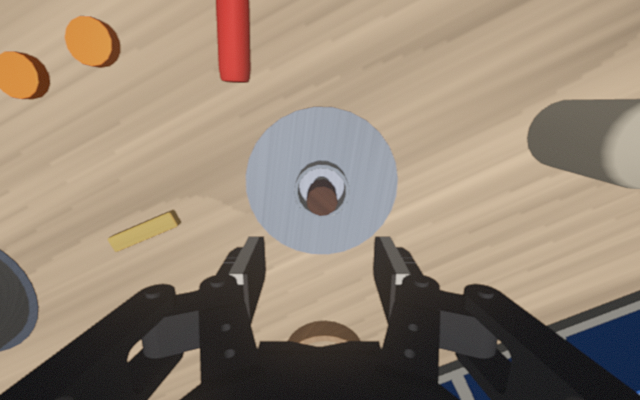

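The plate is centred at (321,180) and the knob's top is at about (322,200). I'm measuring the knob top.

```bash
python3 - <<'E'
from h import *
m=ctrl.camera_model("wrist"); im=cv2.imread("pics/w7.png")
h=cv2.cvtColor(im,cv2.COLOR_BGR2HSV); k=np.zeros(h.shape[:2],bool); k[150:235,285:360]=True
mk=k&(h[...,1]>60)&((h[...,0]<14)|(h[...,0]>170)); ys,xs=np.where(mk)
c=np.mean([xs.min(),xs.max()]); w=xs.max()-xs.min()+1
print(xs.min(),xs.max(),ys.min(),ys.max(), "centre",c,ys.max()+.5-w/2, ray(m,(c,ys.max()+.5-w/2),.068))
print(h[176:222:3,322].tolist())
E
```

```text
307 336 186 214 centre 321.5 199.5 [0.56560601 0.17958966 0.068     ]
[[115, 21, 148], [8, 28, 73], [3, 40, 64], [3, 44, 64], [7, 80, 105], [7, 86, 107], [8, 87, 105], [9, 89, 109], [9, 91, 109], [9, 90, 105], [8, 85, 99], [10, 88, 98], [8, 84, 103], [0, 23, 122], [108, 25, 175], [107, 23, 174]]
```

Request:
jog_arm(steps=[0, 0, 0, 0, 0, -30, 60, 0, 0, 0, 0, 0, -60, 60, 0, 0, 0, 0, 0, -85, 60, 0, 0, 0, 0, 0, -102, 60, 0, 0, 0, 0, 0, -104, 60])

```text
time_s: 12.62
ee_pos: [0.5644, 0.1779, 0.0475]
eef_rot: [0.227, 0.974, -0.001, -0.002]
contact_force: [-0.9, -0.4, -0.4]
width: 0.597
gripper_force: 0.0
```

Request:
jog_arm(steps=[0, 0, 0, 0, 0, 0, 50, 0, 0, 0, 0, 0, 0, 40, 0, 0, 0, 0, 0, 0, 30, 0, 0, 0, 0, 0, 0, 15, 0, 0, 0, 0, 0, 0, 15])

```text
time_s: 13.03
ee_pos: [0.5671, 0.1798, 0.0526]
eef_rot: [0.226, 0.974, 0.0, 0.002]
contact_force: [-0.7, -1.5, 6.3]
width: 0.251
gripper_force: 58.9
```

Request:
jog_arm(steps=[0, 0, 0, 0, 0, 0, 15, 0, 0, 0, 0, 0, 0, 15, 0, 0, 0, 0, 0, 0, 15, 0, 0, 0, 0, 0, 0, 15])

```text
time_s: 13.37
ee_pos: [0.5672, 0.1797, 0.0526]
eef_rot: [0.226, 0.974, 0.0, 0.002]
contact_force: [-0.3, -2.8, 5.7]
width: 0.251
gripper_force: 58.9
```

Request:
jog_arm(steps=[0, 0, 0, 0, 0, 4, 15, 0, 0, 0, 0, 0, 15, 15, 0, 0, 0, 0, 0, 30, 15, 0, 0, 0, 0, 0, 50, 15, 0, 0, 0, 0, 0, 70, 15])

```text
time_s: 13.78
ee_pos: [0.5653, 0.1798, 0.1211]
eef_rot: [0.226, 0.974, -0.0, -0.001]
contact_force: [1.3, 0.1, -5.5]
width: 0.247
gripper_force: 59.1
```

Request:
jog_arm(steps=[0, 0, 0, 0, 0, 10, 15, 0, 0, 0, 0, 0, 10, 15, 0, 0, 0, 0, 0, 10, 15, 0, 0, 0, 0, 0, 10, 15])

```text
time_s: 14.12
ee_pos: [0.5654, 0.1797, 0.1295]
eef_rot: [0.226, 0.974, -0.0, -0.001]
contact_force: [0.1, 0.2, -6.2]
width: 0.253
gripper_force: 59.4
```

```bash
python3 - <<'E'
from h import *
s=ctrl.sense(); print(s["contact_force"],s["wrist_torque"],s["ee_pos"],s["eef_rot"],s["width"])
m,im=look("w8",z=.15,bmax=130,amin=2000)
cv2.imwrite("pics/s8.png",ctrl.capture("side"))
s=cv2.imread("pics/s8.png")[170:290,220:380]
cv2.imwrite("pics/c8.png",np.hstack([cv2.resize(im,(480,300)),cv2.resize(s,(320,300))[:, :]]))
E
```

```text
[ 0.11537523  0.19025832 -6.20204943] [0.01849908 0.04109277 0.02097635] [0.56537954 0.17974607 0.12948528] [ 2.25913384e-01  9.74146870e-01 -3.73295448e-04 -9.37475804e-04] 0.2531252377464929
[0.5653 0.1797 0.1293]
[318.7 204.9] [79. 89.] mm [0.537  0.1927]
```

View pics/c8.png

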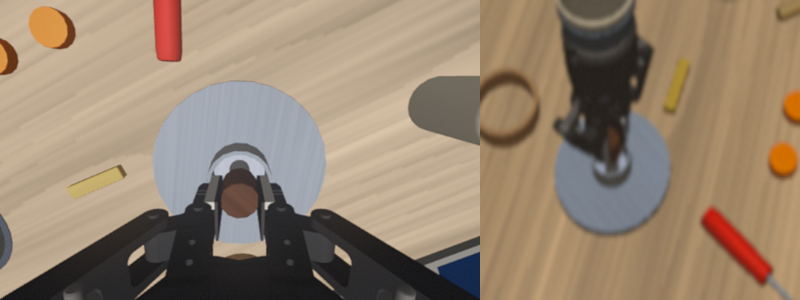

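Both lids are lifted and level, with the knob in the pads at crop (240,197). I'm carrying them to the tin.

Request:
jog_arm(steps=[0, 0, 0, -2, -15, 0, 15, 0, 0, 0, -6, -42, 0, 15, 0, 0, 0, -10, -72, 0, 15, 0, 0, 0, -14, -102, 0, 15, 0, 0, 0, -18, -132, 0, 15])

```text
time_s: 14.63
ee_pos: [0.5472, 0.0464, 0.13]
eef_rot: [0.226, 0.974, -0.0, -0.001]
contact_force: [1.2, 0.1, -5.8]
width: 0.248
gripper_force: 59.4
```

Request:
jog_arm(steps=[0, 0, 0, -4, -30, 0, 15, 0, 0, 0, -8, -60, 0, 15, 0, 0, 0, -13, -90, 0, 15, 0, 0, 0, -17, -120, 0, 15, 0, 0, 0, -21, -150, 0, 15])

```text
time_s: 15.05
ee_pos: [0.5261, -0.1038, 0.1301]
eef_rot: [0.226, 0.974, -0.0, -0.001]
contact_force: [1.4, -0.3, -5.2]
width: 0.252
gripper_force: 59.4
```

Request:
jog_arm(steps=[0, 0, 0, -4, -30, 0, 15, 0, 0, 0, -8, -60, 0, 15, 0, 0, 0, -12, -84, 0, 15, 0, 0, 0, -15, -99, 0, 15, 0, 0, 0, -15, -104, 0, 15])

```text
time_s: 15.47
ee_pos: [0.511, -0.2088, 0.13]
eef_rot: [0.227, 0.974, -0.0, -0.001]
contact_force: [-0.0, -0.1, -5.7]
width: 0.249
gripper_force: 59.5
```

Request:
jog_arm(steps=[0, 0, 0, 0, 0, -15, 15, 0, 0, 0, 0, 0, -20, 15, 0, 0, 0, 0, 0, -20, 15, 0, 0, 0, 0, 0, -20, 15])

```text
time_s: 15.8
ee_pos: [0.5118, -0.2055, 0.1104]
eef_rot: [0.226, 0.974, 0.0, -0.001]
contact_force: [-0.3, -0.5, -4.5]
width: 0.252
gripper_force: 59.5
```

```bash
python3 - <<'E'
from h import *
s=ctrl.sense(); print(s["contact_force"],s["ee_pos"],s["eef_rot"])
m,im=look("w9",z=.15,bmax=130,amin=2000)
h=cv2.cvtColor(im,cv2.COLOR_BGR2HSV); k=np.zeros(h.shape[:2],bool); k[235:300,290:350]=True
mk=k&(h[...,1]>60)&((h[...,0]<14)|(h[...,0]>170)); ys,xs=np.where(mk); print(xs.min(),xs.max(),ys.min(),ys.max())
z=s["ee_pos"][2]+.018
print("knob top centre expected at TCP axis:",proj(m,(*s["ee_pos"][:2],z)))
for v in (ys.min(),ys.max()): print(ray(m,(xs.mean(),v),z))
T=ctrl.capture("top");S=ctrl.capture("side");cv2.imwrite("pics/t9.png",T);cv2.imwrite("pics/s9.png",S)
cv2.imwrite("pics/c9.png",np.hstack([cv2.resize(im,(480,300)),cv2.resize(S[100:220,280:408],(320,300))]))
E
```

```text
[-0.34841996 -0.5483762  -4.53874575] [ 0.51175415 -0.20552282  0.11043012] [ 2.25647277e-01  9.74208779e-01  2.49308632e-04 -7.06789841e-04]
[ 0.5121 -0.2056  0.1109]
[ 74.7 205.5] [ 12. 106.] mm [ 0.4421 -0.2637]
[320.2 204.2] [66. 75.] mm [ 0.4779 -0.1893]
295 344 235 289
knob top centre expected at TCP axis: (np.float64(320.64694510919276), np.float64(271.8952346048441))
[ 0.49591413 -0.19879837  0.12843012]
[ 0.51887155 -0.21003968  0.12843012]
```

View pics/c9.png

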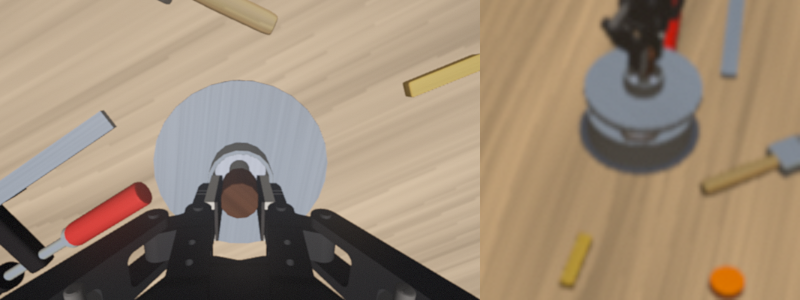

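The lids are level over the tin. The knob sits about 2 mm towards -x in the grip, so I'm correcting and lowering in small steps.

Request:
jog_arm(steps=[0, 0, 0, 1.5, -0.5, -5, 15, 0, 0, 0, 1.5, -0.5, -10, 15, 0, 0, 0, 1.5, -0.5, -14, 15, 0, 0, 0, 1.5, -0.5, -16, 15, 0, 0, 0, 1.5, -0.5, -16, 15])

```text
time_s: 16.37
ee_pos: [0.5132, -0.2064, 0.094]
eef_rot: [0.226, 0.974, 0.0, -0.001]
contact_force: [0.0, 0.2, -5.5]
width: 0.248
gripper_force: 59.6
```

Request:
jog_arm(steps=[0, 0, 0, 0, 0, -2, 15, 0, 0, 0, 0, 0, -4, 15, 0, 0, 0, 0, 0, -5, 15, 0, 0, 0, 0, 0, -5, 15])

```text
time_s: 16.7
ee_pos: [0.5135, -0.2066, 0.0896]
eef_rot: [0.226, 0.974, 0.0, -0.0]
contact_force: [-0.1, -0.9, -5.9]
width: 0.253
gripper_force: 59.6
```

The plug has entered with no contact. I'm seating it.

Request:
jog_arm(steps=[0, 0, 0, 0, 0, -1, 15, 0, 0, 0, 0, 0, -2, 15, 0, 0, 0, 0, 0, -3, 15, 0, 0, 0, 0, 0, -3.5, 15, 0, 0, 0, 0, 0, -3.5, 15])

```text
time_s: 17.12
ee_pos: [0.5136, -0.2068, 0.0867]
eef_rot: [0.226, 0.974, -0.0, 0.0]
contact_force: [-1.7, 0.5, 0.0]
width: 0.249
gripper_force: 60.3
```

The weight is off the arm at the expected height, so the lid is seated. I'm releasing, then raising above the knob and looking for the collar.

Request:
jog_arm(steps=[0, 0, 0, 0, 0, 0, 30, 0, 0, 0, 0, 0, 0, 40, 0, 0, 0, 0, 0, 0, 55, 0, 0, 0, 0, 0, 0, 60, 0, 0, 0, 0, 0, 0, 60])

```text
time_s: 17.53
ee_pos: [0.5138, -0.2067, 0.0864]
eef_rot: [0.226, 0.974, -0.0, 0.0]
contact_force: [0.5, -0.2, -0.6]
width: 0.605
gripper_force: 0.0
```

Request:
jog_arm(steps=[0, 0, 0, 0, 0, 20, 70, 0, 0, 0, 0, 0, 50, 78, 0, 0, 0, 0, 0, 80, 78, 0, 0, 0, 0, 0, 80, 78, 0, 0, 0, 0, 0, 80, 78])

```text
time_s: 17.95
ee_pos: [0.5145, -0.2071, 0.168]
eef_rot: [0.226, 0.974, -0.001, 0.002]
contact_force: [-0.4, -0.2, -0.6]
width: 0.776
gripper_force: 0.0
```

```bash
python3 - <<'E'
from h import *
m,im=look("w10",z=.053,bmax=130,amin=2000)
e=ctrl.sense()["ee_pos"]; print(e)
for z in (.053,.075,.102): print(z,np.round(proj(m,(.513,-.2065,z)),1), "m/px",round(.001*(e[2]+.143-z)/.322,5))
cv2.imwrite("pics/c10.png",cv2.resize(im[80:330,200:440],None,fx=2.4,fy=2.4,interpolation=cv2.INTER_CUBIC))
E
```

```text
[ 0.5138 -0.2067  0.1666]
[100.2 195.6] [ 23. 297.] mm [ 0.4383 -0.3735]
[319.7 182.2] [130. 133.] mm [ 0.5083 -0.2043]
[ 0.51377829 -0.20673307  0.16656752]
0.053 [319.9 188.3] m/px 0.0008
0.075 [319.9 195.8] m/px 0.00073
0.102 [320. 207.] m/px 0.00064
```

View pics/c10.png

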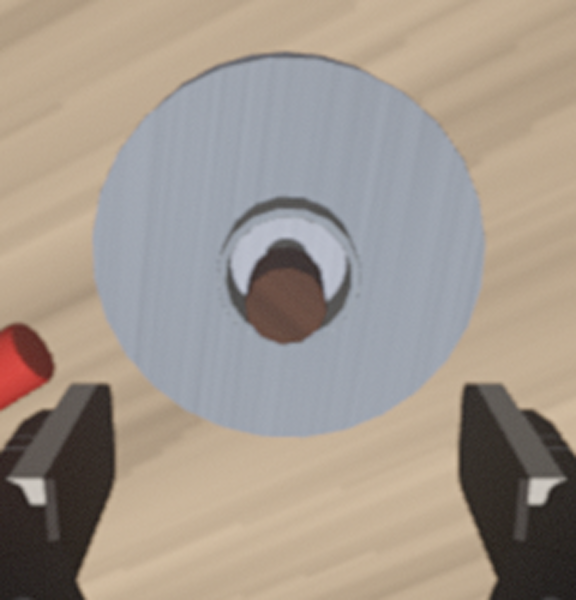

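The lid is seated. The plate centre is at crop (288,245), the collar centre at about (289,272) and the knob top at (286,303), so the collar is about 2 mm towards -x. I'm lowering round the collar.

Request:
jog_arm(steps=[0, 0, 0, -2, 1, -35, 78, 0, 0, 0, -2, 1, -65, 78, 0, 0, 0, -2, 1, -85, 78, 0, 0, 0, -2, 1, -97, 75, 0, 0, 0, -2, 1, -103, 75])

```text
time_s: 18.42
ee_pos: [0.5099, -0.2047, 0.0601]
eef_rot: [0.226, 0.974, 0.001, -0.002]
contact_force: [-0.3, -0.4, 0.5]
width: 0.753
gripper_force: 0.0
```

Request:
jog_arm(steps=[0, 0, 0, 0, 0, 0, 70, 0, 0, 0, 0, 0, 0, 60, 0, 0, 0, 0, 0, 0, 50, 0, 0, 0, 0, 0, 0, 40, 0, 0, 0, 0, 0, 0, 40])

```text
time_s: 18.83
ee_pos: [0.5121, -0.2058, 0.0643]
eef_rot: [0.226, 0.974, -0.0, 0.001]
contact_force: [-1.1, 0.2, 2.4]
width: 0.504
gripper_force: 61.1
```

Request:
jog_arm(steps=[0, 0, 0, 0, 0, 0, 40, 0, 0, 0, 0, 0, 0, 40, 0, 0, 0, 0, 0, 0, 40])

```text
time_s: 19.08
ee_pos: [0.5121, -0.2058, 0.0643]
eef_rot: [0.226, 0.974, -0.0, 0.001]
contact_force: [-1.1, 1.1, 5.9]
width: 0.503
gripper_force: 61.3
```

Request:
jog_arm(steps=[0, 0, 0, 0, 0, 3, 40, 0, 0, 0, 0, 0, 6, 40, 0, 0, 0, 0, 0, 10, 40, 0, 0, 0, 0, 0, 14, 40, 0, 0, 0, 0, 0, 18, 40])

```text
time_s: 19.5
ee_pos: [0.5116, -0.2057, 0.0816]
eef_rot: [0.226, 0.974, -0.0, -0.0]
contact_force: [-0.4, 0.7, -1.7]
width: 0.502
gripper_force: 61.2
```

About 2 N, so only the outer lid is being carried. I'm lifting on.

Request:
jog_arm(steps=[0, 0, 0, 0, 0, 15, 40, 0, 0, 0, 0, 0, 35, 40, 0, 0, 0, 0, 0, 60, 40, 0, 0, 0, 0, 0, 80, 40, 0, 0, 0, 0, 0, 92, 40])

```text
time_s: 19.92
ee_pos: [0.5121, -0.206, 0.176]
eef_rot: [0.226, 0.974, -0.0, 0.001]
contact_force: [0.0, -0.7, -2.1]
width: 0.499
gripper_force: 61.5
```

Request:
jog_arm(steps=[0, 0, 0, 0, 0, 0, 40, 0, 0, 0, 0, 0, 0, 40, 0, 0, 0, 0, 0, 0, 40, 0, 0, 0, 0, 0, 0, 40, 0, 0, 0, 0, 0, 0, 40])

```text
time_s: 20.33
ee_pos: [0.5112, -0.2055, 0.1722]
eef_rot: [0.226, 0.974, 0.0, -0.001]
contact_force: [-0.3, -0.7, -2.4]
width: 0.502
gripper_force: 61.4
```

```bash
python3 - <<'E'
from h import *
s=ctrl.sense(); print(s["ee_pos"],s["contact_force"],s["width"],s["gripper_force"],abs(s["qvel"]).max())
S=ctrl.capture("side");W=ctrl.capture("wrist");T=ctrl.capture("top")
cv2.imwrite("pics/c11.png",np.hstack([cv2.resize(W,(480,300)),cv2.resize(S[60:220,270:440],(320,300))]))
E
```

```text
[ 0.51119005 -0.20545864  0.17223079] [-0.31523756 -0.68103443 -2.3749228 ] 0.5022972934469012 61.42963629215956 0.005866406428460214
```

View pics/c11.png

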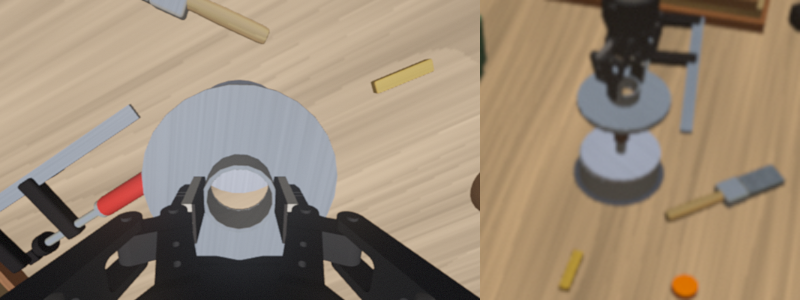

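The outer lid is held level by its collar, at crop (240,190). In the side crop the inner lid is closed on the tin at (620,150), with its knob clear below. I'm handing the job in.

```bash
python3 -c "
from bench import ctrl
print(ctrl.job_done())"
```

```text
the job is handed in; nothing more can be done
None
```

I handed the job in at about 20 s of the 64 s allowed, with no verdict returned: the stones are stacked in the tin, the inner lid is closed on it, and the outer lid is held level about 108 mm above where it sat.

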